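# Clear, switch on and draw a bench tension gauge to its cursor

### The job

Someone left a copper tee lying on the slide track of the bench tension gauge: put it in the fittings tray, then turn the knob of the round readout clockwise until its pointer lines up with the long mark, pressing down so that the readout neither spins nor shifts. Then draw the gauge's pull tab out until its index is level with the brass cursor, without overshooting, hold it there for two seconds and ease it fully home rather than letting it snap. Leave the cursor and everything else on the bench as they are.

Things in the scene. Friction and masses are not known exactly. Their poses are not given: they have to be found in the camera images.
- gauge: Bench tension gauge, fixed to the bench, grey box housing on an aluminium base plate. Origin on the bench surface, right under the pull tab when the tab is home. The tab is pulled along the gauge's own -x (roughly towards the robot). Base plate 8 mm thick, from x = -200 to +180 mm and y = -45 to +75 mm. Housing x = +50 to +170, y = -33 to +33, top at 58 mm; a 12 mm radius boss on its front reaches to x = +42 and up to 34 mm. The cursor rail runs along the plate at y = +67 mm.
- slide (a joint): Travel of the pull tab in m: 0 = home, grows as it is drawn out along the gauge's -x, stop at 0.145. A return spring pulls it home with about 3 N at 0 rising by 0.9 N per 10 mm.
- tab_grip (a point): Centre of the upper part of the upright steel pull tab, 65 mm above the bench. The tab is a plate 12 mm thick (along the gauge's x), 46 mm wide (y), 20 to 85 mm above the bench, and moves with the slide; its foot is 30 mm (x) by 50 mm (y) up to 20 mm high, with a 10 mm rod behind it (top at 27 mm) into the housing. Axes as the gauge's.
- index (a point): Tip of the thin steel index that sticks out of the tab's foot to the gauge's +y, at the same x as the tab's centre, 16 mm above the bench; moves with the slide. Axes as the gauge's.
- cursor_mark (a point): Middle of the small brass cursor (16 mm long, 14 mm wide, top of its fin at 28 mm) on the rail at the gauge's y = +67 mm; its place along the gauge's x marks the length to pull to (70 to 115 mm out). It stays where it is unless pushed by more than 8 N. Axes as the gauge's.
- tee_center (a point): Loose copper tee fitting, about 80 g, lying flat on the gauge's base plate in the slide's way. This point is where its two tubes meet, 11 mm above what it lies on. Tubes 22 mm in diameter: the run lies along its own x from -30 to +30 mm, the branch along its own +y to 32 mm.
- tray: Open blue fittings tray, fixed, 160 mm (its x) by 110 mm (its y) by 40 mm high, walls 4 mm, floor 4 mm thick. Origin on the bench under its centre. Brass fittings lie fixed in its +x part (x from +30 to +75 mm, up to 24 mm high).
- tray_space (a point): Centre of the empty part of the tray, on its floor, 25 mm to the tray's -x from its centre; the empty part is about 95 mm (x) by 100 mm (y).
- readout: Free-standing round black readout, 80 mm in diameter, top at 45 mm, about 0.25 kg, on three rubber feet. Origin on the bench under its axis. The stiff selector knob (about 0.11 N m) sits on top on the same axis; unless it is pressed down with about 10 N the whole unit turns along with the knob. White marks round the top face: short ones and a single long, thick one.
- readout_rim (a point): Point on the upper rim of the readout's case (38 mm along its own +x from the axis, 45 mm up); turns with the case, not with the knob.
- selector (a joint): Angle of the knob in rad, growing clockwise seen from above, range 0 to 2.3. At 0 the pointer end of the knob points along the readout's own +x; at 1.3 it points to the long mark.
- knob_grip (a point): On the knob's axis, 64 mm above the bench, in the grip bar: 40 mm long (its own x, pointer end with a white line at +x), 12 mm wide (its own y), from 51 to 73 mm above the bench, standing on a 50 mm disc that turns with it (top at 51 mm). Fingers that hold the bar may bear down on the disc. Turns with the knob.
- spray: Bystander: aerosol can, 56 mm in diameter, 170 mm tall, beside the slide track on the gauge's +y side. Origin under its centre.
- jar: Bystander: jar, 50 mm in diameter, 70 mm tall, beside the track on the gauge's -y side. Origin under its centre.
- carton: Bystander: small cardboard carton 60 x 90 x 55 mm near the readout. Origin under its centre.
- roll: Bystander: roll of thread tape lying flat, 56 mm in diameter, 14 mm high, near the readout. Origin under its centre.
- sealant: Bystander: upright sealant cartridge, 48 mm in diameter, 185 mm tall with its nozzle, near the readout. Origin under its centre.
- coupling: Bystander: upright copper coupling, 28 mm in diameter, 45 mm tall, near the readout. Origin under its centre.
- wrench: Bystander: steel wrench, 170 mm long, lying in front of the robot. Origin under its middle, long axis x.
- valve: Bystander: upright brass valve body, 36 mm in diameter, 55 mm tall, behind the tray. Origin under its centre.
Things that resemble listed ones, but are neither listed nor needed, are in the scene too. What is shaped like the part that bears tee_center but blue or white is not meant.

How it is judged:
By the outcome, as a careful person would: the job done as asked, in the order asked, and still so for the second after the job is handed in, with the robot touching nothing.
It also fails if it takes over 72 s, if anything falls off the work surface, if the arm or the gripper's body presses on something with over 40 N, if the wrist force passes 120 N, or if a joint passes its speed limit or range.

### The arm

A 6-joint arm with a two-finger parallel gripper is mounted at the origin on the work surface. World frame = base frame: x ahead of the robot, y to its left, z up, the work surface at z = 0. Lengths are in m, angles in degrees, forces in N, time in s.
With the tool pointing down it reaches from about 0.4 to 0.825 m from the base axis. Payload 7 kg.
Tool frame: the origin (TCP) lies on the centre line of the jaws, within the pads' length; the fingertips stand 14 mm ahead of it and the grasp point (between the pads) lies 5 mm behind it; z points along the fingers, y is the line along which they close (so a half turn about z gives the same grasp; the last joint's range is limited). The gripper opens to 88 mm and grips with 3 to 60 N. Pads are 19 mm wide; open, the fingers measure 130 mm over their backs; the gripper's body (78 mm by 193 mm) begins 47 mm behind the grasp point.
Start: joints at [82.454, 20.546, 0.682, 0, -70.136, -16.507], TCP at [0.275, 0.616, 0.241] pointing down, gripper open.
Joint ranges: [-176.03, 176.03], [-82.01, 121.73], [-58.28, 71.71], [-173.87, 95.51], [-174.79, -0.11], [-173.66, 173.66]. Speed limits (degrees/s): [136.94, 136.94, 172.46, 180, 180, 180].

### API

Orientations are given as [roll, pitch, yaw] about the fixed x, y, z axes, in that order (R = Rz(yaw) Ry(pitch) Rx(roll)).
In Python, from plant import r gives the robot as it stands.
- The arm moves only by the tool send_rows, never from a script. Its argument "steps" is a list of rows, each an object with "dp": the shift along the tool's x, y, z in mm, a list of three; "roll": the turn about the tool's z in rad; "jaw": the opening in per cent of the stroke, from 0 (shut) to 100 (fully open). In form: [{"dp": [tx, ty, tz], "roll": roll, "jaw": jaw}, ...]. A call has 1 to 5 rows; each row is the pose to reach, as a shift and turn from the pose commanded when the call began, along the tool's axes at that moment; what a row does not reach only later rows make up. A row lasts 1/8 s, in which the tool goes at most 62.5 mm and 10.7 degrees, less where a joint would pass 70% of its speed; a pose out of reach is approached as far as the arm can. A call with a gripper value outside its range is refused whole. The fingers move at their own pace and stop on an object; "newtons" is the grip in N (left out, the last holds). Time passes only in rows, so rows that repeat a pose let the fingers close. It gives the time, the measured TCP pose, the force, the opening and the grip force at its end, in the units of the state.
- r.get_state(): the state, without advancing time (a new reading comes with each control period).
- r.capture(name): name is "scene" or "side" or "wrist"; returns a dict with "image" (420x560x3 uint8, blue, green, red), "K" (3x3 intrinsics, pixels), "rvec" (rotation vector, rad) and "tvec" (3), from world to camera coordinates, as OpenCV has them. Camera axes: x right, y down, z forward; pixel columns grow to the right and rows downward; lengths in m; the calibration is good to about 2 mm. The wrist camera is an equidistant fisheye: a pixel r from the principal point sees the ray r / f radians off the axis. A picture is of the moment at which its call begins. There is no depth.
- r.close_job(): hands the job in; it is judged then, once.
The state is a dict: "time_s": time; "joints": joint angles; "qd": joint speeds; "joint_torque": joint torques, N m; "tcp_pos": TCP position; "eef_rot": TCP orientation; "contact_force": force on the tool from outside, world axes, zero at the start; "moment": the same for the moment, N m; "gripper_width": finger opening in m; "gripper_force": force on a finger pad.
Only numpy, scipy, OpenCV 4.12 (cv2) and the standard library are available. Lean on these libraries where they do the work, as an engineer would, in place of code of your own. Each camera call takes 0.05 s, during which the arm holds its last target. There are 200 camera calls.

## Working session

There is one attempt and no reset: what is moved stays moved. The work goes in short steps, Python scripts to look and compute and a tool call to move; the robot and the scene stay as the last step left them, time stands still between calls to the robot, and variables do not carry over. Pictures are saved under pics/ and viewed, at most 10 in all, crops included, and the job is handed in when it is done.

Besides the shell and the picture viewer there is one more tool, called after "Call:" in YAML: its name, and indented under it one key for each argument. send_rows: Moves the arm, as the interface text tells. Its arguments: {"type":"object","properties":{"steps":{"type":"array","items":{"type":"object","properties":{"dp":{"type":"array","items":{"type":"number"}},"roll":{"type":"number"},"jaw":{"type":"number"}}}},"newtons":{"type":"number"}},"required":["steps"]}

```bash
mkdir -p pics; ls; python3 - <<'E'
from plant import r
import cv2,json,numpy as np
for n in ("scene","side","wrist"):
    c=r.capture(n); cv2.imwrite(f"pics/{n}0.png",c["image"])
    np.savez(f"{n}0.npz",**{k:np.array(v) for k,v in c.items()})
    R=cv2.Rodrigues(np.array(c["rvec"]))[0]; print(n,np.round(c["K"],1).tolist(),(-R.T@np.array(c["tvec"]).ravel()).round(3),R[2].round(2))
print(r.get_state())
E
```

```text
pics
scene [[444.7, 0.0, 281.2], [0.0, 444.7, 210.6], [0.0, 0.0, 1.0]] [ 1.072 -0.693  0.657] [-0.5   0.65 -0.57]
side [[493.8, 0.0, 291.7], [0.0, 493.8, 211.2], [0.0, 0.0, 1.0]] [-0.113 -0.947  0.984] [ 0.46  0.64 -0.61]
wrist [[325.2, 0.0, 277.4], [0.0, 325.2, 205.4], [0.0, 0.0, 1.0]] [0.349 0.582 0.384] [-0.27  0.12 -0.95]
{'time_s': 0.15, 'joints': array([ 8.24545376e+01,  2.05810221e+01,  6.44926185e-01, -1.43542118e-02,
       -7.01355857e+01, -1.65064768e+01]), 'qd': array([-0.0110563 , -0.08075373,  0.13240851,  0.04550677, -0.0176639 ,
        0.08889078]), 'joint_torque': array([-2.40793896e-03, -5.83270240e+01,  2.93288845e+01,  7.00128525e+00,
        8.74092977e-03, -1.09195325e-04]), 'tcp_pos': array([0.27499093, 0.61605222, 0.23984307]), 'eef_rot': array([ 1.79927438e+02, -7.42870235e-03, -2.40568204e+01]), 'contact_force': array([-0.01674392,  0.00358096,  1.30446696]), 'moment': array([-0.01459823, -0.00854519, -0.01082135]), 'gripper_force': 0.0, 'gripper_width': 0.0877586216771538}
```

View pics/scene0.png

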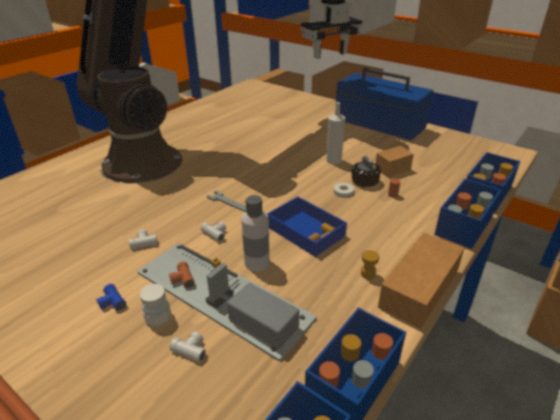

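View pics/side0.png

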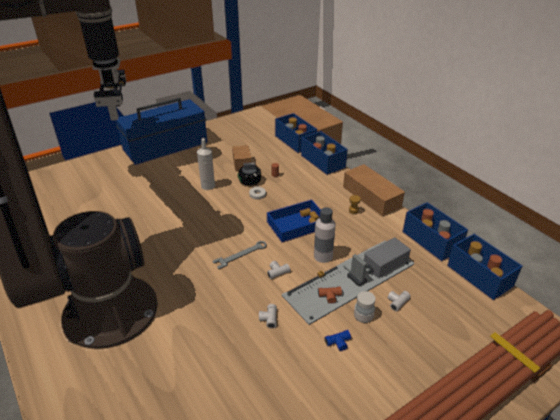

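View pics/wrist0.png

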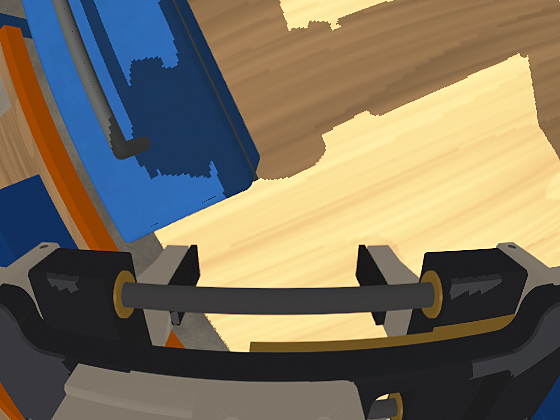

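The scene view shows the copper tee at about (181,272), the tab at (217,285), the tray at (307,226) and the readout at (366,172). In the side view the tee is at (330,292), the tab at (357,267), the tray at (297,220) and the readout at (250,176). The wrist camera does not see the work area yet.

```bash
cat > h.py <<'E'
import numpy as np, cv2
from scipy.optimize import least_squares
def load(n): return dict(np.load(n+".npz"))
def snap(n,tag):
    from plant import r
    c=r.capture(n); np.savez(f"{tag}.npz",**{k:np.array(v) for k,v in c.items()})
    cv2.imwrite(f"pics/{tag}.png",c["image"]); return load(tag)
def isw(c): return abs(c["K"][0,0]-325.2)<1
def proj(c,P):
    R=cv2.Rodrigues(c["rvec"])[0]; q=np.atleast_2d(P)@R.T+c["tvec"].ravel(); K=c["K"]
    if isw(c):
        rr=np.hypot(q[:,0],q[:,1]); th=np.arctan2(rr,q[:,2]); s=(th/np.maximum(rr,1e-12))[:,None]; u=q[:,:2]*s
    else: u=q[:,:2]/q[:,2:]
    return u*[K[0,0],K[1,1]]+K[:2,2]
def ray(c,px):
    K=c["K"]; m=(np.array(px,float)-K[:2,2])/[K[0,0],K[1,1]]
    if isw(c):
        t=np.linalg.norm(m); d=np.r_[m/t*np.sin(t),np.cos(t)] if t>0 else np.r_[0,0,1.]
    else: d=np.r_[m,1]
    R=cv2.Rodrigues(c["rvec"])[0]; return -R.T@c["tvec"].ravel(), R.T@d
def onz(c,px,z):
    o,d=ray(c,px); return o+d*(z-o[2])/d[2]
E
python3 - <<'E'
from h import *
s,t=load("scene0"),load("side0")
for n,a,b,z in [("tee",(181,272),(330,292),.019),("tab top",(217,268),(357,255),.085),("tray",(307,228),(297,221),.02),("knob",(366,165),(250,170),.06),("plate end L",(140,270),(285,292),.008)]:
    print(n,onz(s,a,z).round(3),onz(t,b,z).round(3))
a,b=s["image"][220:360,120:330],t["image"][230:330,270:420]
o=np.zeros((600,800,3),np.uint8); 
A=cv2.resize(s["image"][120:360,120:420],(500,400)); o[:400,:500]=A
B=cv2.resize(t["image"][140:320,180:420],(480,360)); 
E
```

```text
tee [ 0.48  -0.273  0.019] [ 0.495 -0.277  0.019]
tab top [ 0.588 -0.268  0.085] [ 0.596 -0.259  0.085]
tray [0.605 0.011 0.02 ] [0.593 0.012 0.02 ]
knob [0.6  0.3  0.06] [0.59  0.287 0.06 ]
plate end L [ 0.395 -0.315  0.008] [ 0.402 -0.203  0.008]
```

Call:
send_rows:
  steps:
    - {"dp": [60, 0, -10], "roll": 0, "jaw": 100}
    - {"dp": [110, 30, -20], "roll": -0.1, "jaw": 100}
    - {"dp": [160, 65, -30], "roll": -0.2, "jaw": 100}
    - {"dp": [210, 100, -40], "roll": -0.3, "jaw": 100}
    - {"dp": [260, 135, -40], "roll": -0.42, "jaw": 100}

```text
time_s: 0.78
tcp_pos: [0.4585, 0.3856, 0.2814]
eef_rot: [-179.9, -0.1, 0.2]
contact_force: [0.5, 0.1, 0.2]
gripper_width: 0.0873
gripper_force: 0.0
```

Call:
send_rows:
  steps:
    - {"dp": [0, 60, 0], "roll": 0, "jaw": 100}
    - {"dp": [0, 115, 0], "roll": 0, "jaw": 100}
    - {"dp": [0, 130, 0], "roll": 0, "jaw": 100}
    - {"dp": [0, 130, 0], "roll": 0, "jaw": 100}

```text
time_s: 1.27
tcp_pos: [0.4576, 0.2564, 0.2809]
eef_rot: [-180.0, -0.0, -0.1]
contact_force: [-0.1, 1.3, 0.3]
gripper_width: 0.0873
gripper_force: 0.0
```

```bash
python3 - <<'E'
from h import *
c=snap("wrist","w1")
from plant import r
print(r.get_state()["joints"].round(1), proj(c,[[.488,-.275,.019],[.59,-.262,.085],[.6,.01,0],[.595,.293,.06]]).round())
E
```

```text
[ 50.8   4.9 -14.5  -0.  -70.6  39.2] [[576. 164.]
 [606. 109.]
 [452.  73.]
 [244.  57.]]
```

View pics/w1.png

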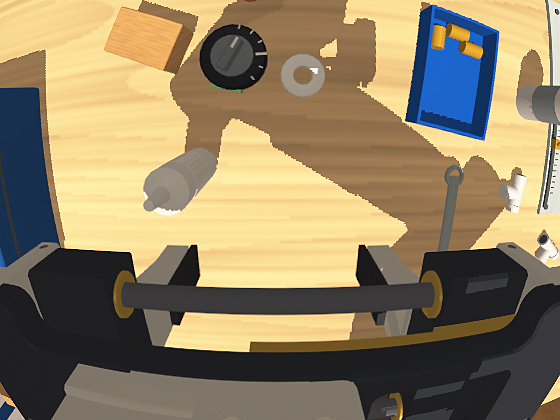

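The wrist view shows the readout centred at about (234,57) with its pointer towards (234,43), the tray at (452,72), the sealant at (180,180) and the tape roll at (303,75). Next is the gauge.

Call:
send_rows:
  steps:
    - {"dp": [-20, 60, 0], "roll": 0, "jaw": 100}
    - {"dp": [-20, 120, 0], "roll": 0, "jaw": 100}
    - {"dp": [-20, 180, 0], "roll": 0, "jaw": 100}
    - {"dp": [-20, 240, 0], "roll": 0, "jaw": 100}
    - {"dp": [-20, 300, 0], "roll": 0, "jaw": 100}

```text
time_s: 1.95
tcp_pos: [0.4381, -0.0435, 0.2807]
eef_rot: [-180.0, -0.0, 0.1]
contact_force: [1.0, 0.8, 0.8]
gripper_width: 0.0874
gripper_force: 0.0
```

Call:
send_rows:
  steps:
    - {"dp": [0, 60, 0], "roll": 0, "jaw": 100}
    - {"dp": [0, 120, 0], "roll": 0, "jaw": 100}
    - {"dp": [0, 180, 0], "roll": 0, "jaw": 100}
    - {"dp": [0, 190, 0], "roll": 0, "jaw": 100}
    - {"dp": [0, 190, 0], "roll": 0, "jaw": 100}

```text
time_s: 2.58
tcp_pos: [0.4382, -0.2328, 0.2799]
eef_rot: [-180.0, 0.1, -0.0]
contact_force: [0.9, -0.2, -0.7]
gripper_width: 0.0874
gripper_force: 0.0
```

```bash
python3 - <<'E'
from h import *
from plant import r
c=snap("wrist","w2")
cv2.imwrite("pics/w2b.png",cv2.resize(c["image"][:300,100:500],(800,600),interpolation=cv2.INTER_CUBIC))
s=r.get_state();print(s["tcp_pos"],s["joints"].round(1))
E
```

```text
[ 0.43819781 -0.23209582  0.28009138] [ -5.2   2.  -17.6  -0.  -70.4  95.2]
```

View pics/w2b.png

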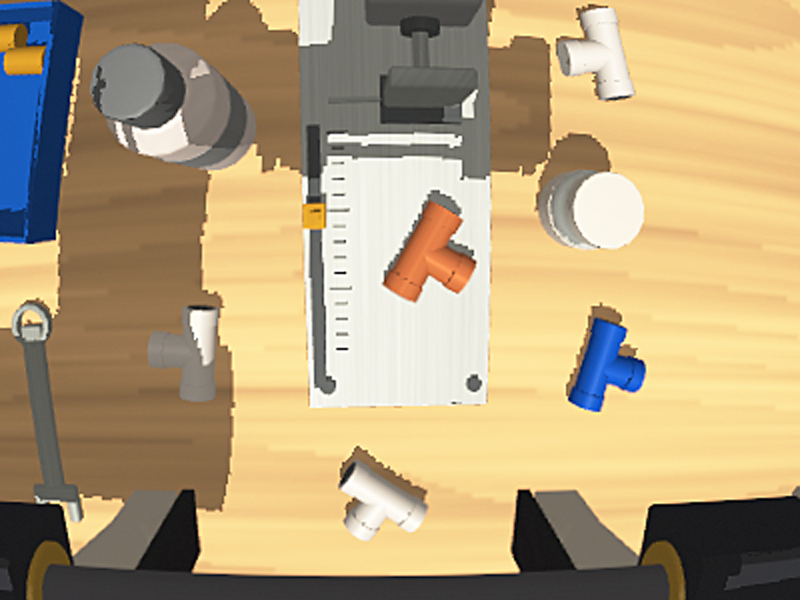

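The enlarged wrist view, where the full-image pixel is (u/2+100, v/2), shows:
- **Tee:** run from (446,204) to (402,288), branch end at (466,273).
- **Gauge plate:** front corners at (310,406) and (487,403).
- **Cursor:** (314,216).
- **Index tip:** (331,100).
- **Tab top face:** centred at about (433,75).

```bash
python3 - <<'E'
from h import *
c=load("w2"); f=lambda u,v,z:onz(c,(u/2+100,v/2),z)
P={"cL":f(310,406,.008),"cR":f(487,403,.008),"cur":f(314,216,.024),"curtop":f(314,216,.028),"idx":f(331,100,.016),"tabtop":f(433,75,.085),
"t1":f(446,204,.019),"t2":f(402,288,.019),"br":f(466,273,.019),"edgeL":f(300,130,.008),"edgeR":f(492,178,.008),"jar":f(608,209,.07),"can":f(140,83,.15)}
for k,v in P.items(): print(k,v.round(4))
ax=P["cL"]-P["cR"]; yaw=np.degrees(np.arctan2(-ax[0],ax[1])); print("gauge yaw",yaw,np.linalg.norm(ax))
d=P["t1"]-P["t2"]; print("tee yaw",np.degrees(np.arctan2(d[1],d[0])),np.linalg.norm(d),(P["t1"]+P["t2"])/2)
a=np.radians(yaw);ex=np.array([np.cos(a),np.sin(a),0]);ey=np.array([-np.sin(a),np.cos(a),0])
o=(P["cL"]+ex*.2-ey*.075+P["cR"]+ex*.2+ey*.045)/2;print("origin",o)
for k in P: print(k,((P[k]-o)@ex).round(4),((P[k]-o)@ey).round(4))
w=load("w1"); print("readout",onz(w,(234,57),.045),onz(w,(452,72),.04))
E
```

```text
cL [ 0.391 -0.203  0.008]
cR [ 0.3931 -0.3227  0.008 ]
cur [ 0.5168 -0.2084  0.024 ]
curtop [ 0.5168 -0.2087  0.028 ]
idx [ 0.5902 -0.2186  0.016 ]
tabtop [ 0.5924 -0.2734  0.085 ]
t1 [ 0.5248 -0.2894  0.019 ]
t2 [ 0.4716 -0.2626  0.019 ]
br [ 0.4817 -0.3029  0.019 ]
edgeL [ 0.5723 -0.1989  0.008 ]
edgeR [ 0.5429 -0.3205  0.008 ]
jar [ 0.5264 -0.3759  0.07  ]
can [ 0.5796 -0.1416  0.15  ]
gauge yaw 1.0090113713650921 0.11973505625959008
tee yaw -26.705894194639693 0.05960920328680921 [ 0.4981966  -0.27603884  0.019     ]
origin [ 0.59230087 -0.2743335   0.008     ]
cL -0.2 0.0749
cR -0.2 -0.0449
cur -0.0744 0.0672
curtop -0.0743 0.067
idx -0.0011 0.0557
tabtop 0.0002 0.0009
t1 -0.0677 -0.0139
t2 -0.1205 0.0138
br -0.1111 -0.0266
edgeL -0.0187 0.0758
edgeR -0.0502 -0.0453
jar -0.0677 -0.1004
can -0.0104 0.133
readout [0.5977864  0.30586666 0.045     ] [0.5957766 0.0329022 0.04     ]
```

Call:
send_rows:
  steps:
    - {"dp": [20, 17, 50], "roll": 0.16, "jaw": 57}
    - {"dp": [41, 34, 100], "roll": 0.32, "jaw": 57}
    - {"dp": [41, 34, 150], "roll": 0.466, "jaw": 57}
    - {"dp": [41, 34, 190], "roll": 0.466, "jaw": 57}
    - {"dp": [41, 34, 210], "roll": 0.466, "jaw": 57}

```text
time_s: 3.25
tcp_pos: [0.4784, -0.2645, 0.0684]
eef_rot: [180.0, 0.2, -26.5]
contact_force: [-0.3, -0.5, 0.4]
gripper_width: 0.0508
gripper_force: 0.0
```

Call:
send_rows:
  steps:
    - {"dp": [0, 0, 20], "roll": 0, "jaw": 57}
    - {"dp": [0, 0, 38], "roll": 0, "jaw": 57}
    - {"dp": [0, 0, 44], "roll": 0, "jaw": 57}
    - {"dp": [0, 0, 44], "roll": 0, "jaw": 57}

```text
time_s: 3.75
tcp_pos: [0.4794, -0.2655, 0.0265]
eef_rot: [-180.0, 0.0, -26.6]
contact_force: [-0.5, 0.1, 0.5]
gripper_width: 0.0498
gripper_force: 0.1
```

Call:
send_rows:
  newtons: 25
  steps:
    - {"dp": [0, 0, 0], "roll": 0, "jaw": 10}
    - {"dp": [0, 0, 0], "roll": 0, "jaw": 10}
    - {"dp": [0, 0, 0], "roll": 0, "jaw": 10}
    - {"dp": [0, 0, 0], "roll": 0, "jaw": 10}
    - {"dp": [0, 0, -10], "roll": 0, "jaw": 10}

```text
time_s: 4.38
tcp_pos: [0.478, -0.2668, 0.0363]
eef_rot: [180.0, 0.1, -26.7]
contact_force: [-0.1, 0.2, -0.7]
gripper_width: 0.0226
gripper_force: 24.9
```

Call:
send_rows:
  steps:
    - {"dp": [0, 0, -60], "roll": 0, "jaw": 10}
    - {"dp": [0, 0, -120], "roll": 0, "jaw": 10}
    - {"dp": [0, 0, -180], "roll": 0, "jaw": 10}
    - {"dp": [-25, -40, -215], "roll": -0.15, "jaw": 10}
    - {"dp": [-50, -80, -215], "roll": -0.3, "jaw": 10}

```text
time_s: 5.0
tcp_pos: [0.4711, -0.1725, 0.2555]
eef_rot: [-180.0, -0.4, -9.3]
contact_force: [1.0, 0.8, -1.8]
gripper_width: 0.0219
gripper_force: 25.1
```

Call:
send_rows:
  steps:
    - {"dp": [-15, -58, 0], "roll": -0.1, "jaw": 10}
    - {"dp": [-35, -110, 0], "roll": -0.166, "jaw": 10}
    - {"dp": [-55, -165, 0], "roll": -0.166, "jaw": 10}
    - {"dp": [-60, -165, 0], "roll": -0.166, "jaw": 10}
    - {"dp": [-60, -165, 0], "roll": -0.166, "jaw": 10}

```text
time_s: 5.62
tcp_pos: [0.4377, -0.0001, 0.2521]
eef_rot: [-180.0, -0.0, 0.1]
contact_force: [0.7, -0.5, -1.4]
gripper_width: 0.0219
gripper_force: 25.1
```

```bash
python3 - <<'E'
from h import *
from plant import r
c=snap("wrist","w3")
cv2.imwrite("pics/w3b.png",cv2.resize(c["image"][:330,60:500],(800,600),interpolation=cv2.INTER_CUBIC))
s=r.get_state();print(s["tcp_pos"],s["eef_rot"],s["gripper_width"],s["joints"].round(1))
E
```

```text
[ 0.43791842 -0.00070006  0.25199761] [-1.79991241e+02 -3.35832113e-02  1.71408669e-02] 0.021848937439712786 [ 25.9  -3.1 -26.4   0.  -66.6  64.1]
```

View pics/w3b.png

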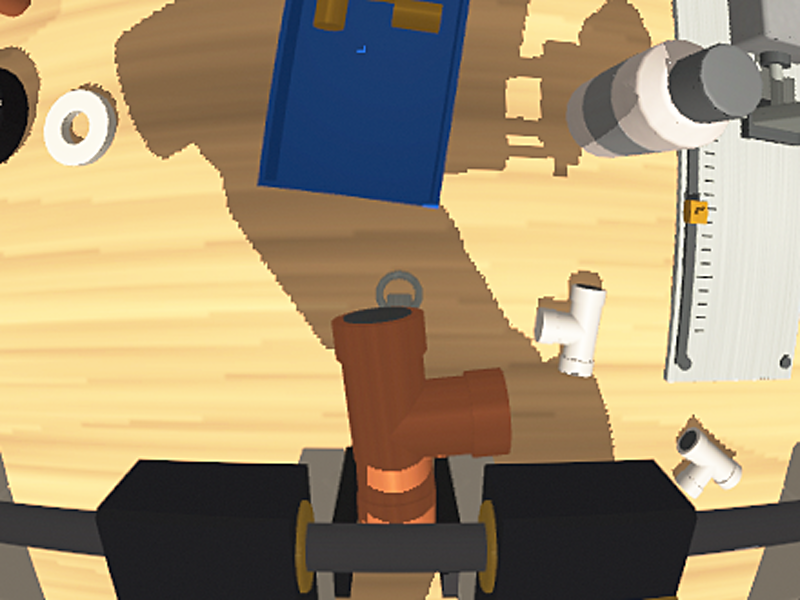

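The tee is held, with its run forward and the branch to the right. The tray's near top corners are at (260,186) and (438,207), and its side edges pass through (287,10) and (468,10).

```bash
python3 - <<'E'
from h import *
c=load("w3"); k=440/800; f=lambda u,v,z:onz(c,(u*k+60,v*k),z)
A,B=f(260,186,.04),f(438,207,.04); C,D=f(287,10,.04),f(468,10,.04)
print(A,B,np.linalg.norm(A-B),C,D)
d=(A-B)/np.linalg.norm(A-B); ex=np.array([d[1],-d[0],0]);print("yaw",np.degrees(np.arctan2(ex[1],ex[0])),[np.degrees(np.arctan2(*(q-p)[[1,0]])) for p,q in((A,C),(B,D))])
ctr=(A+B)/2+ex*.08;print("center",ctr,"space",ctr-ex*.025)
print("tee on hand z~.24:",[f(u,v,.245) for u,v in((378,318),(500,412))])
E
```

```text
[0.52482562 0.0813068  0.04      ] [ 0.51052729 -0.02586493  0.04      ] 0.1081213221220108 [0.6353476  0.06494814 0.04      ] [ 0.63408386 -0.04361549  0.04      ]
yaw -7.5992455343783005 [np.float64(-8.419374014498962), np.float64(-8.175371801488481)]
center [0.59697384 0.01714147 0.04      ] space [0.57219341 0.02044755 0.04      ]
tee on hand z~.24: [array([0.48600561, 0.00386301, 0.245     ]), array([ 0.45959991, -0.0298274 ,  0.245     ])]
```

Call:
send_rows:
  steps:
    - {"dp": [55, -12, 0], "roll": 0.07, "jaw": 10}
    - {"dp": [110, -24, 20], "roll": 0.14, "jaw": 10}
    - {"dp": [115, -24, 80], "roll": 0.14, "jaw": 10}
    - {"dp": [115, -24, 135], "roll": 0.14, "jaw": 10}
    - {"dp": [115, -24, 165], "roll": 0.14, "jaw": 10}

```text
time_s: 6.3
tcp_pos: [0.5517, 0.0211, 0.0831]
eef_rot: [179.9, 0.2, -8.2]
contact_force: [0.8, 0.8, -0.6]
gripper_width: 0.0224
gripper_force: 25.1
```

Call:
send_rows:
  steps:
    - {"dp": [0, 0, 25], "roll": 0, "jaw": 10}
    - {"dp": [0, 0, 45], "roll": 0, "jaw": 10}
    - {"dp": [0, 0, 58], "roll": 0, "jaw": 10}
    - {"dp": [0, 0, 63], "roll": 0, "jaw": 10}
    - {"dp": [0, 0, 63], "roll": 0, "jaw": 10}

```text
time_s: 6.92
tcp_pos: [0.5533, 0.0233, 0.0238]
eef_rot: [180.0, -0.0, -8.0]
contact_force: [0.6, 0.4, -1.0]
gripper_width: 0.0216
gripper_force: 25.3
```

Call:
send_rows:
  steps:
    - {"dp": [0, 0, 1.5], "roll": 0, "jaw": 37}
    - {"dp": [0, 0, 1.5], "roll": 0, "jaw": 37}
    - {"dp": [0, 0, 1.5], "roll": 0, "jaw": 37}
    - {"dp": [0, 0, -40], "roll": 0, "jaw": 37}
    - {"dp": [0, 0, -100], "roll": 0, "jaw": 37}

```text
time_s: 7.55
tcp_pos: [0.5518, 0.0234, 0.1234]
eef_rot: [179.9, 0.2, -8.0]
contact_force: [1.8, 0.5, -0.7]
gripper_width: 0.0323
gripper_force: 0.0
```

Call:
send_rows:
  steps:
    - {"dp": [0, 0, -60], "roll": 0, "jaw": 100}
    - {"dp": [-30, -40, -110], "roll": -0.14, "jaw": 100}
    - {"dp": [-60, -100, -110], "roll": -0.14, "jaw": 100}
    - {"dp": [-80, -160, -110], "roll": -0.14, "jaw": 100}
    - {"dp": [-90, -210, -110], "roll": -0.14, "jaw": 100}

```text
time_s: 8.18
tcp_pos: [0.4922, 0.246, 0.2347]
eef_rot: [-179.9, -0.1, 0.0]
contact_force: [1.5, -0.4, 0.3]
gripper_width: 0.0768
gripper_force: 0.0
```

Call:
send_rows:
  steps:
    - {"dp": [0, -40, 0], "roll": 0, "jaw": 100}
    - {"dp": [0, -40, 0], "roll": 0, "jaw": 100}
    - {"dp": [0, -40, 0], "roll": 0, "jaw": 100}

```text
time_s: 8.55
tcp_pos: [0.4928, 0.2841, 0.2334]
eef_rot: [180.0, 0.0, 0.0]
contact_force: [0.3, 0.1, 0.2]
gripper_width: 0.0876
gripper_force: 0.0
```

```bash
python3 - <<'E'
from h import *
from plant import r
c=snap("wrist","w4")
p=proj(c,[.598,.303,.06])[0].round().astype(int); print(p)
u0=max(0,p[0]-80);v0=max(0,p[1]-60); im=c["image"]
a=cv2.resize(im[v0:v0+120,u0:u0+160],(640,480),interpolation=cv2.INTER_CUBIC)
cv2.imwrite("pics/w4b.png",np.vstack([a])); 
b=cv2.resize(im[:120,360:560],(200,120)); a2=np.zeros((600,640,3),np.uint8);a2[:480]=a;a2[480:,:200]=b
cv2.imwrite("pics/w4b.png",a2); print(u0,v0)
s=r.get_state();print(s["tcp_pos"],s["eef_rot"],s["joints"].round(1))
E
```

```text
[257  81]
177 21
[0.49292853 0.28361344 0.23357826] [1.79991159e+02 9.76966696e-03 8.96738803e-05] [ 49.6  10.9 -13.6  -0.  -65.6  40.4]
```

View pics/w4b.png

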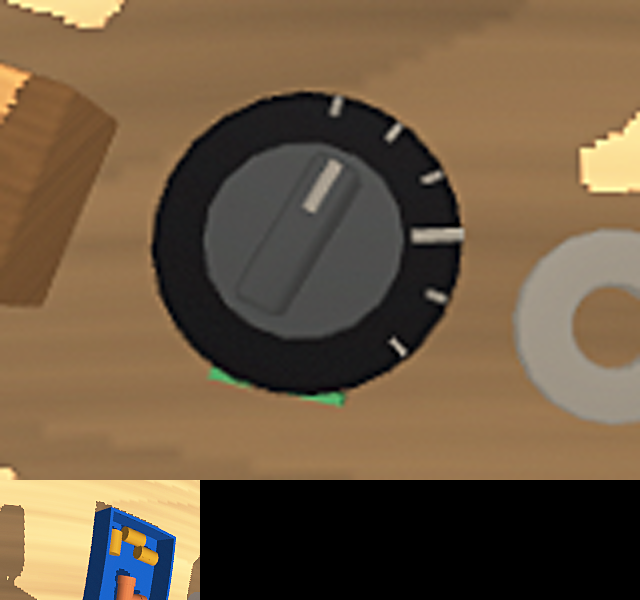

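The tee lies in the tray. In this crop (4x, offset (177,21)) the readout centre is at about (307,242) and the white line runs from (334,163) to (311,210). The bar ends are at about (338,165) and (262,300), and the long mark runs from (412,237) to (463,234).

```bash
python3 - <<'E'
from h import *
c=load("w4"); f=lambda u,v,z:onz(c,(u/4+177,v/4+21),z)[:2]
L,Rr,T,B=f(153,242,.045),f(462,242,.045),f(307,92,.045),f(307,395,.045)
print(L,Rr,T,B); ctr=np.array([(T[0]+B[0])/2,(L[1]+Rr[1])/2]); print("case",ctr)
dl,dr=f(204,240,.051),f(404,240,.051);dt,db=f(304,143,.051),f(304,338,.051);print("disc",(dt[0]+db[0])/2,(dl[1]+dr[1])/2, np.linalg.norm(dl-dr),np.linalg.norm(dt-db))
a,b=f(338,165,.073),f(262,300,.073); print("bar",(a+b)/2,np.linalg.norm(a-b))
ang=lambda v:np.degrees(np.arctan2(v[1],v[0]))
w1,w2=f(334,163,.073),f(311,210,.073); m1,m2=f(412,237,.045),f(463,234,.045)
print("bar ang",ang(a-b),"white",ang(w1-w2),"white end from ctr",ang(w1-ctr),"mark",ang(m2-m1),ang(m2-ctr),ang(m1-ctr))
for u,v in((337,105),(394,131),(432,178),(437,296),(399,347)): print(ang(f(u,v,.045)-ctr).round(1))
E
```

```text
[0.60041497 0.34664987] [0.59902693 0.26847817] [0.63833484 0.30735679] [0.55983931 0.30759291]
case [0.59908707 0.30756402]
disc 0.5992091448321266 0.3078121160063501 0.049576729162978776 0.04949554182744739
bar [0.59934831 0.30702214] 0.03622275797331355
bar ang -29.161433840146728 white -25.502532622314337 white end from ctr -27.018265348038074 mark -86.09466035561329 -87.08154344442377 -87.55744533169963
-12.3
-37.5
-62.5
-113.1
-139.3
```

```bash
python3 - <<'E'
from h import *
c=load("w1")
for p,z in (((206,160),0),((158,203),.185),((200,170),.05)): print(onz(c,p,z))
s=load("scene0");t=load("side0"); print(onz(s,(335,160),0),onz(t,(207,185),0),onz(s,(338,108),.18),onz(t,(205,143),.18))
E
```

```text
[0.46873033 0.35212924 0.        ]
[0.4649819  0.35271581 0.185     ]
[0.46493634 0.3488037  0.05      ]
[0.46135972 0.37072602 0.        ] [0.46275812 0.36721564 0.        ] [0.47419369 0.34456263 0.18      ] [0.46007541 0.34122693 0.18      ]
```

Call:
send_rows:
  steps:
    - {"dp": [53, -12, 0], "roll": 0.16, "jaw": 23}
    - {"dp": [106, -24, 0], "roll": 0.32, "jaw": 23}
    - {"dp": [106, -24, 60], "roll": 0.489, "jaw": 23}
    - {"dp": [106, -24, 110], "roll": 0.489, "jaw": 23}
    - {"dp": [106, -24, 140], "roll": 0.489, "jaw": 23}

```text
time_s: 9.22
tcp_pos: [0.5984, 0.3058, 0.0908]
eef_rot: [179.8, 0.1, -28.1]
contact_force: [0.2, 0.6, -0.6]
gripper_width: 0.043
gripper_force: 0.0
```

Call:
send_rows:
  steps:
    - {"dp": [0, 0, 0], "roll": 0, "jaw": 23}
    - {"dp": [0, 0, 0], "roll": 0, "jaw": 23}

```text
time_s: 9.48
tcp_pos: [0.6001, 0.3081, 0.0953]
eef_rot: [-179.9, -0.1, -28.0]
contact_force: [0.4, -0.5, -0.3]
gripper_width: 0.0237
gripper_force: 0.0
```

```bash
python3 - <<'E'
from h import *
from plant import r
c=snap("wrist","w5"); im=c["image"]
s=r.get_state();print(s["tcp_pos"],s["eef_rot"],s["gripper_width"],proj(c,[.5991,.3074,.073]))
cv2.imwrite("pics/w5b.png",cv2.resize(im[120:320,180:380],(600,600),interpolation=cv2.INTER_CUBIC))
E
```

```text
[0.60026004 0.30851018 0.09583707] [-1.79837920e+02 -8.27865885e-02 -2.80189931e+01] 0.021984703134036516 [[277.89869653 254.49037385]]
```

View pics/w5b.png

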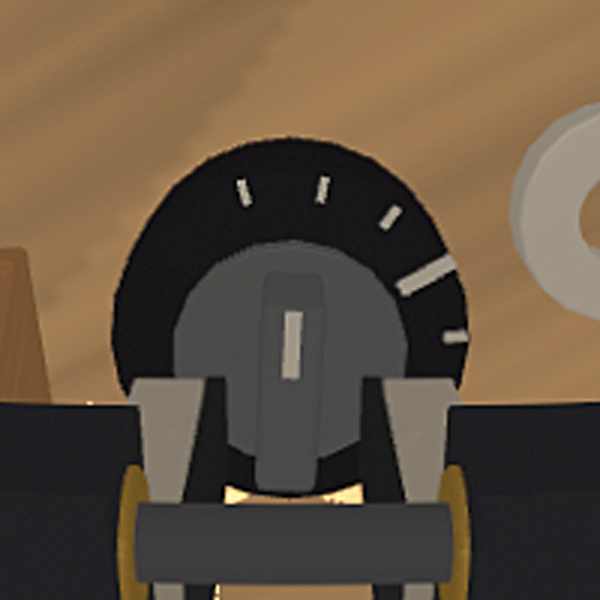

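The bar, at u≈292, is centred between the fingers, whose midpoint is at about 293. It is aligned with the tool to within about 1.5°. I'm going down.

Call:
send_rows:
  steps:
    - {"dp": [0, 0, 10], "roll": 0, "jaw": 23}
    - {"dp": [0, 0, 20], "roll": 0, "jaw": 23}
    - {"dp": [0, 0, 26], "roll": 0, "jaw": 23}
    - {"dp": [0, 0, 27], "roll": 0, "jaw": 23}
    - {"dp": [0, 0, 27], "roll": 0, "jaw": 23}

```text
time_s: 10.15
tcp_pos: [0.5991, 0.3083, 0.0665]
eef_rot: [180.0, -0.0, -28.0]
contact_force: [0.4, -0.1, 0.4]
gripper_width: 0.0203
gripper_force: 0.0
```

Call:
send_rows:
  steps:
    - {"dp": [0, 0, 2], "roll": 0, "jaw": 23}
    - {"dp": [0, 0, 2], "roll": 0, "jaw": 23}
    - {"dp": [0, 0, 2], "roll": 0, "jaw": 23}

```text
time_s: 10.52
tcp_pos: [0.5994, 0.3085, 0.0654]
eef_rot: [-179.9, -0.0, -28.0]
contact_force: [-0.6, -0.0, 6.5]
gripper_width: 0.0199
gripper_force: 2.8
```

Call:
send_rows:
  steps:
    - {"dp": [0, 0, 1], "roll": 0, "jaw": 23}
    - {"dp": [0, 0, 1], "roll": 0, "jaw": 23}
    - {"dp": [0, 0, 1], "roll": 0, "jaw": 23}

```text
time_s: 10.9
tcp_pos: [0.5995, 0.3085, 0.0652]
eef_rot: [-179.9, -0.1, -28.0]
contact_force: [-3.8, -1.3, 10.5]
gripper_width: 0.0201
gripper_force: 5.8
```

Call:
send_rows:
  newtons: 20
  steps:
    - {"dp": [0, 0, 0.5], "roll": 0, "jaw": 18}
    - {"dp": [0, 0, 0.5], "roll": 0, "jaw": 16}
    - {"dp": [0, 0, 0.5], "roll": 0, "jaw": 14}
    - {"dp": [0, 0, 0.5], "roll": 0, "jaw": 12}
    - {"dp": [0, 0, 0.5], "roll": 0, "jaw": 8}

```text
time_s: 11.52
tcp_pos: [0.6003, 0.3091, 0.0652]
eef_rot: [-179.8, -0.1, -28.0]
contact_force: [-1.7, -0.4, 12.5]
gripper_width: 0.0122
gripper_force: 22.9
```

Call:
send_rows:
  newtons: 35
  steps:
    - {"dp": [0, 0, 1], "roll": 0, "jaw": 5}
    - {"dp": [0, 0, 1.5], "roll": 0.05, "jaw": 5}
    - {"dp": [0, 0, 1.5], "roll": 0.12, "jaw": 5}
    - {"dp": [0, 0, 1.5], "roll": 0.19, "jaw": 5}
    - {"dp": [0, 0, 1.5], "roll": 0.25, "jaw": 5}

```text
time_s: 12.15
tcp_pos: [0.6005, 0.3091, 0.0651]
eef_rot: [-179.8, -0.1, -42.4]
contact_force: [-5.4, -1.6, 20.6]
gripper_width: 0.0119
gripper_force: 41.1
```

Call:
send_rows:
  steps:
    - {"dp": [0, 0, 0], "roll": 0.1, "jaw": 5}
    - {"dp": [0, 0, 0], "roll": 0.2, "jaw": 5}
    - {"dp": [0, 0, 0], "roll": 0.3, "jaw": 5}
    - {"dp": [0, 0, 0], "roll": 0.4, "jaw": 5}
    - {"dp": [0, 0, 0], "roll": 0.5, "jaw": 5}

```text
time_s: 12.78
tcp_pos: [0.6005, 0.3092, 0.0651]
eef_rot: [-179.7, 0.0, -71.1]
contact_force: [-4.3, -1.7, 19.9]
gripper_width: 0.0119
gripper_force: 41.2
```

Call:
send_rows:
  steps:
    - {"dp": [0, 0, 0], "roll": 0.1, "jaw": 5}
    - {"dp": [0, 0, 0], "roll": 0.2, "jaw": 5}
    - {"dp": [0, 0, 0], "roll": 0.285, "jaw": 5}
    - {"dp": [0, 0, 0], "roll": 0.285, "jaw": 5}
    - {"dp": [0, 0, 0], "roll": 0.285, "jaw": 5}

```text
time_s: 13.4
tcp_pos: [0.6006, 0.3093, 0.0651]
eef_rot: [-179.8, 0.1, -87.2]
contact_force: [-3.3, -0.3, 20.7]
gripper_width: 0.0117
gripper_force: 42.1
```

```bash
python3 - <<'E'
from h import *
from plant import r
c=snap("wrist","w6"); im=c["image"]
s=r.get_state();print(s["tcp_pos"],s["eef_rot"],s["contact_force"],s["moment"])
cv2.imwrite("pics/w6b.png",cv2.resize(im[120:320,180:380],(600,600),interpolation=cv2.INTER_CUBIC))
E
```

```text
[0.60064962 0.30923002 0.06515054] [-1.79757776e+02  1.13736980e-01 -8.72439251e+01] [-4.41191957 -0.78084007 20.21375866] [-0.42363013  1.80546658 -0.05403048]
```

View pics/w6b.png

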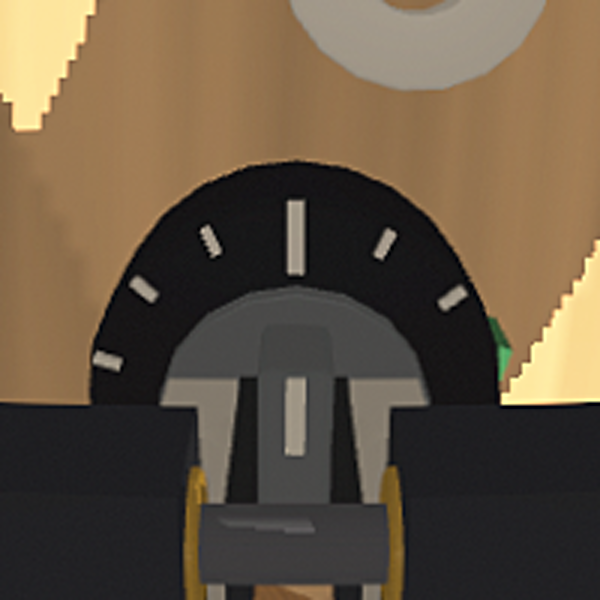

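The white pointer line (296,378–455) is collinear with the long mark (296,200–275), and the case has not turned. I'm releasing the knob.

Call:
send_rows:
  steps:
    - {"dp": [0, 0, 0], "roll": 0, "jaw": 18}
    - {"dp": [0, 0, 0], "roll": 0, "jaw": 23}
    - {"dp": [0, 0, 0], "roll": 0, "jaw": 23}
    - {"dp": [0, 0, -5], "roll": 0, "jaw": 23}
    - {"dp": [0, 0, -15], "roll": 0, "jaw": 23}

```text
time_s: 14.08
tcp_pos: [0.5983, 0.3077, 0.076]
eef_rot: [179.9, -0.1, -87.3]
contact_force: [-1.4, -0.8, -1.2]
gripper_width: 0.0205
gripper_force: 0.0
```

Call:
send_rows:
  steps:
    - {"dp": [0, 0, -30], "roll": 0, "jaw": 23}
    - {"dp": [0, 0, -80], "roll": 0, "jaw": 23}
    - {"dp": [0, 0, -140], "roll": 0, "jaw": 50}
    - {"dp": [0, 0, -170], "roll": -0.17, "jaw": 50}
    - {"dp": [0, 0, -180], "roll": -0.34, "jaw": 50}

```text
time_s: 14.7
tcp_pos: [0.5994, 0.3087, 0.2596]
eef_rot: [-179.8, 0.1, -67.5]
contact_force: [0.2, -0.1, -0.4]
gripper_width: 0.0421
gripper_force: 0.0
```

```bash
python3 - <<'E'
from h import *
from plant import r
c=snap("wrist","w7"); im=c["image"]
s=r.get_state();print(s["tcp_pos"],s["eef_rot"],s["joints"].round(1),proj(c,[.5991,.3074,.045]))
# predicted ring centre fit: dark case + marks
o,_=ray(c,(277,205));g=im.max(2)
# warp top view (z=.045) around centre, +-50mm, 4px/mm
n=400;xs=np.linspace(-.05,.05,n);X,Y=np.meshgrid(.5991+xs[::-1],.3074+xs[::-1],indexing="ij")
p=proj(c,np.c_[X.ravel(),Y.ravel(),np.full(X.size,.045)]).astype(np.float32).reshape(n,n,2)
a=cv2.remap(im,p[...,0],p[...,1],cv2.INTER_CUBIC)
c0=load("w4");p=proj(c0,np.c_[X.ravel(),Y.ravel(),np.full(X.size,.045)]).astype(np.float32).reshape(n,n,2)
b=cv2.remap(c0["image"],p[...,0],p[...,1],cv2.INTER_CUBIC)
cv2.imwrite("pics/cmp.png",np.hstack([b,a]))
E
```

```text
[0.59952147 0.30869968 0.25986397] [-1.79798472e+02  5.48323801e-02 -6.70158203e+01] [ 43.8  19.8   2.1   0.  -72.1 -20.8] [[277.93383511 177.92335972]]
```

View pics/cmp.png

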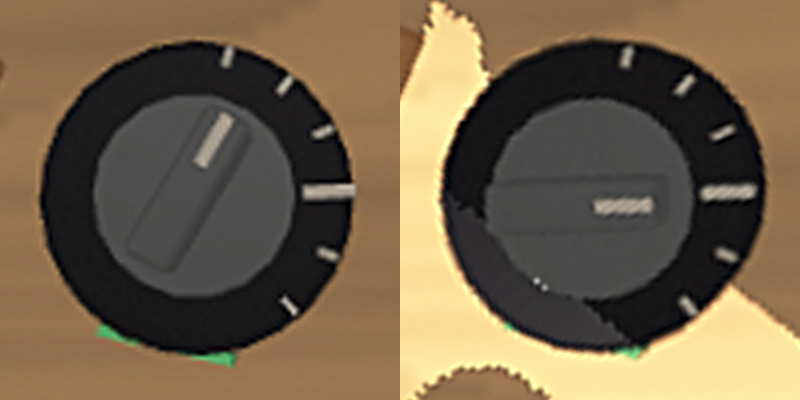

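The comparison shows the case marks in unchanged places to about 1 mm, and the pointer is parallel to the long mark. Next is the gauge tab.

Call:
send_rows:
  steps:
    - {"dp": [53, 24, 0], "roll": 0.1, "jaw": 40}
    - {"dp": [106, 48, 0], "roll": 0.2, "jaw": 40}
    - {"dp": [159, 72, 0], "roll": 0.37, "jaw": 40}
    - {"dp": [212, 96, 0], "roll": 0.37, "jaw": 40}
    - {"dp": [265, 121, 0], "roll": 0.37, "jaw": 40}

```text
time_s: 15.38
tcp_pos: [0.5862, 0.0154, 0.2561]
eef_rot: [179.9, -0.0, -89.2]
contact_force: [1.0, -0.2, 0.2]
gripper_width: 0.0351
gripper_force: 0.0
```

Call:
send_rows:
  steps:
    - {"dp": [60, 0, 0], "roll": 0, "jaw": 40}
    - {"dp": [120, 0, 0], "roll": 0, "jaw": 40}
    - {"dp": [180, 0, 0], "roll": 0, "jaw": 40}
    - {"dp": [235, 0, 0], "roll": 0, "jaw": 40}
    - {"dp": [235, 0, 0], "roll": 0, "jaw": 40}

```text
time_s: 16.0
tcp_pos: [0.5899, -0.2211, 0.2553]
eef_rot: [179.9, 0.0, -89.4]
contact_force: [-0.2, 0.3, -0.3]
gripper_width: 0.035
gripper_force: 0.0
```

```bash
cat > m.py <<'E'
from h import *
O=np.array([.5923,-.2743]);a=np.radians(1.0);EX=np.array([np.cos(a),np.sin(a)]);EY=np.array([-np.sin(a),np.cos(a)])
def rect(c,x0,x1,y0,y1,z,s=2000):   # rows: gauge x ; cols: gauge y, 0.5mm px
    xs=np.arange(x0,x1,1/s);ys=np.arange(y0,y1,1/s);X,Y=np.meshgrid(xs,ys,indexing="ij")
    P=O+X[...,None]*EX+Y[...,None]*EY
    p=proj(c,np.c_[P.reshape(-1,2),np.full(X.size,z)]).astype(np.float32).reshape(*X.shape,2)
    return xs,ys,cv2.remap(c["image"],p[...,0],p[...,1],cv2.INTER_CUBIC),p
def cursor(c):
    xs,ys,im,p=rect(c,-.13,-.04,.045,.09,.022)
    h=cv2.cvtColor(im,cv2.COLOR_BGR2HSV);m=(h[...,0]>8)&(h[...,0]<32)&(h[...,1]>150)
    i,j=np.nonzero(m); 
    if not len(i): return None
    return len(i),xs[[i.min(),i.max()]].round(4),xs[i].mean().round(4),ys[j].mean().round(4)
E
python3 - <<'E'
from m import *
from plant import r
c=snap("wrist","w8");s=r.get_state();print(s["tcp_pos"],s["eef_rot"],s["joints"].round(1))
for n in("w2","w3","w8","scene0","side0"):
    q=load(n);print(n,cursor(q),proj(q,np.r_[O-.0744*EX+.067*EY,.022]).round())
for n in ("w2","w8"):
    q=load(n);xs,ys,im,p=rect(q,-.02,.02,.032,.052,.016);g=im.mean(2).mean(1);print(n,list(zip((xs[::2]*1000).round(1).tolist(),g[::2].round().astype(int).tolist())))
E
```

```text
[ 0.5901726  -0.21941808  0.25538215] [ 1.79882052e+02  2.91269092e-02 -8.93483674e+01] [ -2.7  15.9  -4.   -0.  -70.2   3.3]
w2 (872, array([-0.082, -0.066]), np.float64(-0.0738), np.float64(0.0677)) [[257. 108.]]
w3 (1145, array([-0.082, -0.066]), np.float64(-0.0738), np.float64(0.0708)) [[445. 117.]]
w8 (1032, array([-0.082, -0.065]), np.float64(-0.0732), np.float64(0.0669)) [[337. 187.]]
scene0 (1055, array([-0.083, -0.065]), np.float64(-0.0741), np.float64(0.0676)) [[215. 262.]]
side0 (1022, array([-0.087 , -0.0685]), np.float64(-0.0773), np.float64(0.0643)) [[321. 272.]]
w2 [(-20.0, 110), (-19.0, 117), (-18.0, 115), (-17.0, 115), (-16.0, 115), (-15.0, 115), (-14.0, 115), (-13.0, 115), (-12.0, 115), (-11.0, 115), (-10.0, 115), (-9.0, 114), (-8.0, 114), (-7.0, 115), (-6.0, 115), (-5.0, 116), (-4.0, 116), (-3.0, 107), (-2.0, 96), (-1.0, 95), (0.0, 102), (1.0, 106), (2.0, 113), (3.0, 116), (4.0, 114), (5.0, 114), (6.0, 114), (7.0, 114), (8.0, 114), (9.0, 114), (10.0, 114), (11.0, 114), (12.0, 114), (13.0, 114), (14.0, 114), (15.0, 114), (16.0, 114), (17.0, 114), (18.0, 114), (19.0, 114)]
w8 [(-20.0, 181), (-19.0, 239), (-18.0, 233), (-17.0, 232), (-16.0, 231), (-15.0, 231), (-14.0, 231), (-13.0, 230), (-12.0, 231), (-11.0, 230), (-10.0, 230), (-9.0, 232), (-8.0, 228), (-7.0, 219), (-6.0, 222), (-5.0, 221), (-4.0, 224), (-3.0, 222), (-2.0, 200), (-1.0, 176), (0.0, 186), (1.0, 139), (2.0, 116), (3.0, 105), (4.0, 115), (5.0, 173), (6.0, 227), (7.0, 225), (8.0, 228), (9.0, 229), (10.0, 228), (11.0, 228), (12.0, 227), (13.0, 227), (14.0, 227), (15.0, 227), (16.0, 227), (17.0, 227), (18.0, 227), (19.0, 227)]
```

Call:
send_rows:
  steps:
    - {"dp": [54, -2, 0], "roll": 0, "jaw": 40}
    - {"dp": [54, -2, 50], "roll": 0, "jaw": 40}
    - {"dp": [54, -2, 105], "roll": 0, "jaw": 40}
    - {"dp": [54, -2, 145], "roll": 0, "jaw": 40}
    - {"dp": [54, -2, 145], "roll": 0, "jaw": 40}

```text
time_s: 16.68
tcp_pos: [0.5917, -0.27, 0.1082]
eef_rot: [179.6, 0.1, -89.1]
contact_force: [0.1, -0.7, 0.3]
gripper_width: 0.035
gripper_force: 0.0
```

Call:
send_rows:
  steps:
    - {"dp": [0, 0, 20], "roll": 0, "jaw": 40}
    - {"dp": [0, 0, 40], "roll": 0, "jaw": 40}
    - {"dp": [0, 0, 49], "roll": 0, "jaw": 40}
    - {"dp": [0, 0, 49], "roll": 0, "jaw": 40}
    - {"dp": [0, 0, 49], "roll": 0, "jaw": 40}

```text
time_s: 17.3
tcp_pos: [0.5948, -0.2718, 0.064]
eef_rot: [-179.9, -0.0, -89.0]
contact_force: [0.9, -1.0, -0.2]
gripper_width: 0.0349
gripper_force: 0.0
```

Call:
send_rows:
  newtons: 30
  steps:
    - {"dp": [0, 2, 2], "roll": 0, "jaw": 40}
    - {"dp": [0, 2, 3], "roll": 0, "jaw": 25}
    - {"dp": [0, 2, 3], "roll": 0, "jaw": 15}
    - {"dp": [0, 2, 3], "roll": 0, "jaw": 8}
    - {"dp": [0, 2, 3], "roll": 0, "jaw": 8}

```text
time_s: 17.92
tcp_pos: [0.5925, -0.2718, 0.0596]
eef_rot: [-180.0, -0.0, -89.0]
contact_force: [2.4, -1.3, -2.1]
gripper_width: 0.0119
gripper_force: 30.0
```

```bash
python3 - <<'E'
from m import *
from plant import r
c=snap("wrist","w9")
for k in range(4):
    s=r.get_state();print(s["tcp_pos"].round(4),s["contact_force"].round(1),s["gripper_width"].round(4),s["gripper_force"]);c=r.capture("side")
c=load("w9")
print(cursor(c),proj(c,np.r_[O-.0744*EX+.067*EY,.022]),proj(c,np.r_[O+.05*EY,.016]))
E
```

```text
Traceback (most recent call last):
AttributeError: 'float' object has no attribute 'round'
```

Call:
send_rows:
  newtons: 40
  steps:
    - {"dp": [0, 8, 0], "roll": 0, "jaw": 8}
    - {"dp": [0, 22, 0], "roll": 0, "jaw": 8}
    - {"dp": [0, 38, 0], "roll": 0, "jaw": 8}
    - {"dp": [0, 54, 0], "roll": 0, "jaw": 8}
    - {"dp": [0, 64, 0], "roll": 0, "jaw": 8}

```text
time_s: 18.6
tcp_pos: [0.5288, -0.2731, 0.0596]
eef_rot: [-179.8, -0.0, -89.0]
contact_force: [8.9, -1.7, -8.4]
gripper_width: 0.0119
gripper_force: 40.0
```

Call:
send_rows:
  steps:
    - {"dp": [0, 4, 0], "roll": 0, "jaw": 8}
    - {"dp": [0, 6, 0], "roll": 0, "jaw": 8}
    - {"dp": [0, 6, 0], "roll": 0, "jaw": 8}
    - {"dp": [0, 6, 0], "roll": 0, "jaw": 8}

```text
time_s: 19.1
tcp_pos: [0.5236, -0.2731, 0.0596]
eef_rot: [-179.8, -0.0, -89.0]
contact_force: [8.4, -1.7, -7.1]
gripper_width: 0.0116
gripper_force: 40.0
```

```bash
python3 - <<'E'
from m import *
from plant import r
T=[]
for k in range(8):
    s=r.get_state();T.append(s["tcp_pos"]);c=r.capture("wrist")
c=snap("wrist","w10");s=r.get_state();print(np.mean(T,0).round(4),np.std(T,0).round(4),s["contact_force"].round(1),s["gripper_width"])
print(cursor(c),proj(c,np.r_[O-.0744*EX+.067*EY,.022]),proj(c,np.r_[O-.07*EX+.05*EY,.016]))
xs,ys,im,p=rect(c,-.09,-.055,.034,.052,.016);g=im.mean(2)
for y0 in range(0,36,9): print(ys[y0].round(3),g[::2,y0:y0+9].mean(1).round().astype(int).tolist())
side=snap("side","s10");sc=snap("scene","sc10");print(cursor(side),cursor(sc))
E
```

```text
[ 0.5236 -0.2731  0.0596] [0. 0. 0.] [ 9.3 -1.5 -7.9] 0.012040531845434334
(4635, array([-0.13  , -0.0405]), np.float64(-0.0872), np.float64(0.0799)) [[284.73776418 326.84699919]] [[278.52009277 302.66009338]]
0.034 [62, 66, 93, 94, 97, 78, 27, 26, 27, 27, 26, 23, 72, 79, 79, 79, 79, 79, 79, 79, 80, 80, 81, 81, 81, 81, 81, 81, 79, 80, 57, 22, 27, 27, 26]
0.039 [46, 48, 48, 48, 47, 48, 50, 53, 53, 52, 53, 53, 52, 52, 52, 52, 52, 51, 52, 52, 52, 52, 51, 52, 52, 52, 52, 52, 52, 52, 52, 53, 53, 53, 53]
0.043 [49, 51, 51, 51, 52, 71, 79, 79, 79, 79, 79, 79, 79, 79, 79, 79, 79, 79, 79, 79, 79, 79, 79, 79, 79, 79, 79, 79, 79, 79, 79, 79, 79, 78, 79]
0.048 [52, 52, 51, 52, 98, 98, 97, 98, 98, 96, 96, 97, 95, 93, 94, 93, 87, 86, 87, 86, 86, 87, 86, 86, 87, 87, 86, 86, 86, 86, 86, 86, 86, 87, 87]
None None
```

```bash
python3 - <<'E'
from m import *
from scipy.signal import find_peaks
for n in("w2","w8","w3"):
    c=load(n);R=cv2.Rodrigues(c["rvec"])[0];print(n,"cam",(-R.T@c["tvec"].ravel()).round(3))
    xs,ys,im,p=rect(c,-.21,.0,.052,.060,.008,4000);g=im.mean(2)[:,4:].mean(1);pk,_=find_peaks(-g,prominence=8);print(" ticks",(xs[pk]*1000).round(1).tolist())
    for yy in(-.03,0,.03,.045):
        xs,ys,im,p=rect(c,-.21,-.19,yy,yy+.01,.008,4000);b=im[...,0].mean(1);t=(b[:8].mean()+b[-8:].mean())/2
        print(" edge",yy,(xs[np.argmax(b>t)]*1000).round(2),end="")
    xs,ys,im,p=rect(c,-.10,-.05,.045,.09,.020,4000);d=im[...,2].astype(float)-im[...,0]; pr=np.clip(d,60,None).sum(1)-60*d.shape[1];h=pr>pr.max()/2;print("\n cursor half-max",xs[h][[0,-1]]*1000,"mean",(xs*pr).sum()/pr.sum()*1000)
c=load("w2");xs,ys,im,p=rect(c,-.008,.006,.034,.054,.016);print(im.mean(1).round().astype(int)[::2].tolist())
c=load("w8");xs,ys,im,p=rect(c,-.008,.008,.034,.054,.016);print(im.mean(1).round().astype(int).tolist())
for y0,y1 in((-.02,.02),):
  for z,n in((.085,"w8"),(.085,"w2")):
    xs,ys,im,p=rect(load(n),-.02,.02,y0,y1,z);print(n,im.mean(2).mean(1).round().astype(int)[::2].tolist())
E
```

```text
w2 cam [ 0.519 -0.234  0.424]
 ticks [-182.7, -160.7, -156.2, -151.0, -140.7, -130.5, -126.0, -121.0, -110.7, -100.5, -90.7, -85.5, -81.0, -70.7, -66.5, -60.7, -50.5, -40.2, -34.5, -30.7, -20.5]
 edge -0.03 -198.25 edge 0 -200.5 edge 0.03 -200.0 edge 0.045 -200.5
 cursor half-max [-81.75 -66.25] mean -74.65416698255774
w8 cam [ 0.59  -0.303  0.4  ]
 ticks [-186.0, -161.2, -151.2, -141.2, -135.5, -130.7, -121.2, -110.7, -100.5, -91.0, -80.7, -76.5, -70.7, -60.7, -50.5, -40.7, -30.7, -25.0, -20.7]
 edge -0.03 -200.25 edge 0 -200.25 edge 0.03 -200.25 edge 0.045 -200.5
 cursor half-max [-82.   -66.25] mean -74.7911086153985
w3 cam [ 0.518 -0.001  0.397]
 ticks [-185.7, -160.5, -154.0, -150.7, -145.7, -141.0, -135.5, -130.5, -127.0, -121.0, -114.7, -110.5, -105.5, -100.7, -90.5, -80.7, -71.0, -67.0, -60.7, -55.5, -50.7, -40.5, -35.7, -30.7, -26.2, -7.7]
 edge -0.03 -200.0 edge 0 -200.5 edge 0.03 -200.25 edge 0.045 -200.25
 cursor half-max [-81.5 -66.5] mean -74.38157121330778
[[109, 117, 117], [109, 117, 117], [109, 117, 117], [110, 118, 118], [111, 119, 119], [101, 108, 109], [92, 98, 98
[... 340 characters left out ...]
[175, 188, 188], [166, 179, 179], [177, 190, 189], [178, 191, 191], [156, 167, 166], [126, 136, 136], [105, 113, 113], [102, 109, 109], [99, 106, 107], [90, 97, 97], [88, 95, 95], [103, 111, 111], [132, 141, 141], [176, 184, 184], [211, 220, 220], [232, 241, 242], [234, 242, 242], [225, 236, 236], [222, 233, 233]]
w8 [233, 233, 233, 233, 233, 239, 233, 146, 103, 110, 110, 111, 110, 104, 150, 203, 202, 195, 192, 190, 187, 184, 181, 186, 161, 109, 70, 77, 79, 78, 75, 80, 118, 126, 122, 122, 123, 132, 133, 137]
w2 [93, 93, 90, 101, 109, 107, 101, 101, 98, 95, 91, 86, 82, 79, 84, 92, 97, 97, 98, 99, 100, 100, 101, 102, 94, 97, 111, 110, 109, 110, 109, 109, 110, 110, 110, 110, 110, 110, 110, 109]
```

Call:
send_rows:
  steps:
    - {"dp": [0, 1.5, 0], "roll": 0, "jaw": 8}
    - {"dp": [0, 3, 0], "roll": 0, "jaw": 8}
    - {"dp": [0, 4.2, 0], "roll": 0, "jaw": 8}
    - {"dp": [0, 4.2, 0], "roll": 0, "jaw": 8}
    - {"dp": [0, 4.2, 0], "roll": 0, "jaw": 8}

```text
time_s: 20.27
tcp_pos: [0.5195, -0.2732, 0.0596]
eef_rot: [-179.8, -0.0, -89.0]
contact_force: [9.7, -1.9, -8.3]
gripper_width: 0.0119
gripper_force: 40.0
```

Call:
send_rows:
  steps:
    - {"dp": [0, 0.3, 0], "roll": 0, "jaw": 8}
    - {"dp": [0, 0.3, 0], "roll": 0, "jaw": 8}
    - {"dp": [0, 0.3, 0], "roll": 0, "jaw": 8}
    - {"dp": [0, 0.3, 0], "roll": 0, "jaw": 8}
    - {"dp": [0, 0.3, 0], "roll": 0, "jaw": 8}

```text
time_s: 20.9
tcp_pos: [0.5193, -0.2732, 0.0596]
eef_rot: [-179.8, -0.0, -89.0]
contact_force: [9.8, -1.0, -7.9]
gripper_width: 0.0116
gripper_force: 40.0
```

Call:
send_rows:
  steps:
    - {"dp": [0, 0, 0], "roll": 0, "jaw": 8}
    - {"dp": [0, 0, 0], "roll": 0, "jaw": 8}
    - {"dp": [0, 0, 0], "roll": 0, "jaw": 8}
    - {"dp": [0, 0, 0], "roll": 0, "jaw": 8}
    - {"dp": [0, 0, 0], "roll": 0, "jaw": 8}

```text
time_s: 21.52
tcp_pos: [0.5193, -0.2733, 0.0596]
eef_rot: [-179.8, -0.0, -89.0]
contact_force: [9.9, -1.4, -8.7]
gripper_width: 0.012
gripper_force: 40.0
```

Call:
send_rows:
  steps:
    - {"dp": [0, 0, 0], "roll": 0, "jaw": 8}
    - {"dp": [0, 0, 0], "roll": 0, "jaw": 8}
    - {"dp": [0, 0, 0], "roll": 0, "jaw": 8}
    - {"dp": [0, 0, 0], "roll": 0, "jaw": 8}
    - {"dp": [0, 0, 0], "roll": 0, "jaw": 8}

```text
time_s: 22.15
tcp_pos: [0.5193, -0.2732, 0.0596]
eef_rot: [-179.8, -0.0, -89.0]
contact_force: [10.2, -2.0, -8.5]
gripper_width: 0.0118
gripper_force: 40.0
```

Call:
send_rows:
  steps:
    - {"dp": [0, 0, 0], "roll": 0, "jaw": 8}
    - {"dp": [0, 0, 0], "roll": 0, "jaw": 8}
    - {"dp": [0, 0, 0], "roll": 0, "jaw": 8}
    - {"dp": [0, 0, 0], "roll": 0, "jaw": 8}
    - {"dp": [0, 0, 0], "roll": 0, "jaw": 8}

```text
time_s: 22.78
tcp_pos: [0.5194, -0.2732, 0.0596]
eef_rot: [-179.8, -0.0, -89.0]
contact_force: [8.8, -1.8, -8.5]
gripper_width: 0.0117
gripper_force: 40.0
```

Call:
send_rows:
  steps:
    - {"dp": [0, -6, 0], "roll": 0, "jaw": 8}
    - {"dp": [0, -12, 0], "roll": 0, "jaw": 8}
    - {"dp": [0, -18, 0], "roll": 0, "jaw": 8}
    - {"dp": [0, -24, 0], "roll": 0, "jaw": 8}
    - {"dp": [0, -30, 0], "roll": 0, "jaw": 8}

```text
time_s: 23.4
tcp_pos: [0.5487, -0.2727, 0.0596]
eef_rot: [-179.9, -0.0, -89.0]
contact_force: [6.6, -1.1, -4.3]
gripper_width: 0.0119
gripper_force: 40.0
```

Call:
send_rows:
  steps:
    - {"dp": [0, -6, 0], "roll": 0, "jaw": 8}
    - {"dp": [0, -12, 0], "roll": 0, "jaw": 8}
    - {"dp": [0, -18, 0], "roll": 0, "jaw": 8}
    - {"dp": [0, -24, 0], "roll": 0, "jaw": 8}
    - {"dp": [0, -30, 0], "roll": 0, "jaw": 8}

```text
time_s: 24.02
tcp_pos: [0.5778, -0.2721, 0.0596]
eef_rot: [-180.0, -0.0, -89.0]
contact_force: [3.6, 0.2, -2.8]
gripper_width: 0.0118
gripper_force: 40.0
```

Call:
send_rows:
  steps:
    - {"dp": [0, -4, 0], "roll": 0, "jaw": 8}
    - {"dp": [0, -8, 0], "roll": 0, "jaw": 8}
    - {"dp": [0, -11, 0], "roll": 0, "jaw": 8}
    - {"dp": [0, -13, 0], "roll": 0, "jaw": 8}
    - {"dp": [0, -14, 0], "roll": 0, "jaw": 8}

```text
time_s: 24.65
tcp_pos: [0.5915, -0.2718, 0.0596]
eef_rot: [180.0, -0.0, -89.0]
contact_force: [2.4, -1.0, -1.2]
gripper_width: 0.0118
gripper_force: 40.0
```

Call:
send_rows:
  steps:
    - {"dp": [0, -1, 0], "roll": 0, "jaw": 8}
    - {"dp": [0, -1, 0], "roll": 0, "jaw": 8}
    - {"dp": [0, -1, 0], "roll": 0, "jaw": 8}

```text
time_s: 25.02
tcp_pos: [0.5925, -0.2718, 0.0596]
eef_rot: [-180.0, -0.0, -89.0]
contact_force: [3.2, -1.0, -1.0]
gripper_width: 0.0119
gripper_force: 40.0
```

Call:
send_rows:
  steps:
    - {"dp": [0, -0.7, 0], "roll": 0, "jaw": 8}
    - {"dp": [0, -0.7, 0], "roll": 0, "jaw": 8}
    - {"dp": [0, -0.7, 0], "roll": 0, "jaw": 8}

```text
time_s: 25.4
tcp_pos: [0.5926, -0.2718, 0.0596]
eef_rot: [179.9, 0.0, -89.0]
contact_force: [-1.3, -1.7, 3.5]
gripper_width: 0.0117
gripper_force: 40.0
```

Call:
send_rows:
  steps:
    - {"dp": [0, -0.7, 0], "roll": 0, "jaw": 8}
    - {"dp": [0, -0.7, 0], "roll": 0, "jaw": 8}
    - {"dp": [0, -0.7, 0], "roll": 0, "jaw": 8}

```text
time_s: 25.78
tcp_pos: [0.5927, -0.2718, 0.0596]
eef_rot: [179.9, 0.0, -89.0]
contact_force: [-5.1, -1.1, 5.3]
gripper_width: 0.0117
gripper_force: 40.0
```

Call:
send_rows:
  steps:
    - {"dp": [0, 0.7, 0], "roll": 0, "jaw": 8}
    - {"dp": [0, 0.7, 0], "roll": 0, "jaw": 38}
    - {"dp": [0, 0.7, 0], "roll": 0, "jaw": 38}
    - {"dp": [0, 0.7, 0], "roll": 0, "jaw": 38}
    - {"dp": [0, 0.7, -10], "roll": 0, "jaw": 38}

```text
time_s: 26.4
tcp_pos: [0.5927, -0.2715, 0.069]
eef_rot: [179.9, 0.0, -89.0]
contact_force: [-0.2, -0.2, -0.2]
gripper_width: 0.0329
gripper_force: 0.0
```

Call:
send_rows:
  steps:
    - {"dp": [0, 0, -40], "roll": 0, "jaw": 38}
    - {"dp": [0, 0, -90], "roll": 0, "jaw": 38}
    - {"dp": [0, 0, -140], "roll": 0, "jaw": 38}
    - {"dp": [0, 0, -180], "roll": 0, "jaw": 38}
    - {"dp": [0, 0, -180], "roll": 0, "jaw": 38}

```text
time_s: 27.02
tcp_pos: [0.5949, -0.2724, 0.2548]
eef_rot: [-179.6, -0.1, -89.0]
contact_force: [-0.1, 0.3, 0.6]
gripper_width: 0.0333
gripper_force: 0.0
```

Call:
send_rows:
  steps:
    - {"dp": [-50, 0, 0], "roll": 0, "jaw": 38}
    - {"dp": [-55, 0, 0], "roll": 0, "jaw": 38}
    - {"dp": [-55, 0, 0], "roll": 0, "jaw": 38}

```text
time_s: 27.4
tcp_pos: [0.5922, -0.2164, 0.2496]
eef_rot: [180.0, -0.0, -89.0]
contact_force: [0.3, -0.1, -0.0]
gripper_width: 0.0332
gripper_force: 0.0
```

```bash
python3 - <<'E'
from m import *
from plant import r
from scipy.signal import find_peaks
c=snap("wrist","w11");s=r.get_state();print(s["tcp_pos"],s["time_s"])
for n in("w8","w11"):
    c=load(n)
    xs,ys,im,p=rect(c,-.21,.0,.052,.060,.008,4000);g=im.mean(2)[:,4:].mean(1);pk,_=find_peaks(-g,prominence=8);print(" ticks",(xs[pk]*1000).round(1).tolist()[-4:])
    xs,ys,im,p=rect(c,-.10,-.05,.045,.09,.020,4000);d=im[...,2].astype(float)-im[...,0]; pr=np.clip(d,60,None).sum(1)-60*d.shape[1];h=pr>pr.max()/2;print(xs[h][[0,-1]]*1000)
    xs,ys,im,p=rect(c,-.01,.01,.034,.054,.016);print(im.mean(2).mean(1).round().astype(int).tolist())
a,b=load("scene0")["image"],snap("scene","sc11")["image"]
d=cv2.absdiff(a,b).max(2)[100:400]>60;n,_,st,ce=cv2.connectedComponentsWithStats(d.astype(np.uint8));print([(ce[i].round().tolist(),int(st[i,4])) for i in range(1,n) if st[i,4]>15])
E
```

```text
[ 0.59219636 -0.21690975  0.24949271] 27.45
 ticks [-40.7, -30.7, -25.0, -20.7]
[-82.   -66.25]
[230, 230, 230, 230, 230, 229, 228, 228, 227, 226, 224, 225, 227, 227, 225, 218, 201, 184, 175, 185, 187, 163, 133, 110, 107, 104, 95, 92, 108, 138, 181, 217, 238, 240, 232, 229, 228, 228, 227, 227]
 ticks [-40.7, -31.0, -25.5, -21.0]
[-82.   -66.25]
[230, 230, 230, 230, 230, 230, 228, 226, 225, 226, 226, 226, 228, 234, 233, 216, 194, 178, 175, 179, 194, 197, 163, 121, 93, 97, 100, 80, 80, 137, 212, 253, 249, 232, 229, 229, 228, 228, 227, 227]
[([227.0, 31.0], 4585), ([178.0, 7.0], 55), ([161.0, 18.0], 78), ([298.0, 59.0], 2036), ([372.0, 38.0], 777), ([364.0, 58.0], 25), ([177.0, 86.0], 292), ([244.0, 92.0], 928), ([135.0, 88.0], 171), ([299.0, 123.0], 260), ([234.0, 141.0], 411), ([217.0, 132.0], 21), ([328.0, 177.0], 3628), ([369.0, 157.0], 38), ([403.0, 175.0], 711), ([183.0, 177.0], 492), ([305.0, 222.0], 88), ([312.0, 247.0], 865), ([351.0, 241.0], 164), ([331.0, 264.0], 27)]
```

The tab is home and the cursor has not moved, so I'm handing the job in.

```bash
python3 -c "
from plant import r
print(r.close_job())"
```

```text
the job is handed in; nothing more can be done
None
```

The tee is in the tray and the knob points at the long mark, with the readout not turned or shifted by more than about 1 mm. I drew the tab out 73.2 mm, against about 73.4 mm measured to the cursor, held it for over 2 s and eased it fully home. The cursor did not move and the job was handed in after about 27 s, but no camera could see index and cursor together while the tab was held, and I did not re-check the other bench items individually.

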